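# Seat the breathing filter on the ambulance ventilator

## Task

Give the ventilator's filter port a squirt of disinfectant: press the nozzle cap of the bottle clamped beside the console right down and let it come up again. Then take the knurled filter cell that sits loosely on the port, turn it until its hidden keyways drop over the pins, push it fully home against the sprung seal and finish while still holding it there, without letting go; leave the tape roll, the vial and the steel dish alone.

Things in the scene. Friction and masses are not known exactly. Their poses are not given: they have to be found in the camera images.
- filter_cell: Loose filter cell, 0.12 kg: a closed cap with a grey knurled collar 56 mm across (height 0 to 36 mm), white lid to 40 mm and hose stub, 22 mm across, to 52 mm. Origin: centre of the collar's lower edge, z up. It starts resting level on three hidden upright pins, lower edge 10 mm above the port face, its keyways not over the pins. Where the pins are is not given: feel for them.
- collar_grip (a point): Point on the filter cell's axis 27 mm above its lower edge, a good height to grip the collar at any yaw. Inside the cell are three keyways 120 deg apart, each 10 mm wide for a pin 5 mm wide at 20 mm radius (0.1 rad of play each way). Pressed lightly (about 5 N) the cell stands on the pins and turns either way; within a third of a turn it can go down 10 mm.
- seal (a joint): Travel of the sprung seal inside the port, under the cell's lid, m: 0 up, about 0.0095 with the cell fully home. It pushes the cell up with 4 N at first and about 9 N at home, so the cell springs back up unless it is held down.
- port_face (a point): Centre of the round flat metal port face, 72 mm across, 60 mm above the table, in the middle of the ventilator console (grey box 200 x 260 mm, top 4 mm below the face, fixed). z up. The cell stands on this axis with 1.5 mm of side play on a spigot 30 mm across, and is fully home when its lower edge meets this face.
- nozzle_top (a point): Centre of the flat top of the white round nozzle cap, 28 mm across, 152 mm above the table when up, on a white bottle 60 mm across that is clamped in a bracket on the table, about 200 mm to the left (+y side) of the port; a thin spout points from the cap to the port. Press the cap straight down.
- nozzle (a joint): Travel of the nozzle cap, m: 0 up, 0.007 fully down. Sprung: 2.4 N starts it, 8 N holds it fully down; it comes up by itself.
- tape_roll: Roll of white tape, 48 mm across, 18 mm high, lying loose on the console's top near its right (-y) end. Origin: centre of its underside. Bystander.
- vial: Small amber glass jar with a metal cap, 32 mm across, 55 mm high, standing loose on the table left of the bottle. Origin: centre of its underside. Bystander.
- dish: Open steel dish, 120 x 200 mm, 30 mm high, loose on the table beyond the console. Origin: centre of its underside. Bystander.
There are look-alikes about, which are no part of the job. Several things have the shape of the filter_cell; the one meant has the colours described above.

How it is judged:
On the way, in this order (a step that is already met when the one before it is completed fails the run):
1. the nozzle cap is pressed right down (value of joint nozzle above 0.0055 m), for 0.1 s.
2. the nozzle cap has come up again (value of joint nozzle below 0.001 m), for 0.1 s.
3. the filter cell has dropped over the pins (z of filter_cell in the frame of port_face below 0.004 m), for 0.2 s.
At the end, for the whole second after the job is handed in: The filter cell's lower edge is within 2 mm of the port face, centred within 4 mm, upright within 0.08 rad and at rest, and the fingers still hold it down with at least 2 N of contact; the nozzle cap is up again (z of filter_cell in the frame of port_face between -0.003 and 0.002 m and horizontal distance between filter_cell and port_face below 0.004 m and angle between filter_cell's own z axis and vertical below 0.08 rad and contact force between the fingers and filter_cell above 2 N and linear speed of filter_cell below 0.01 m/s and value of joint nozzle below 0.001 m); the arm keeps its last pose, push and grip.
It fails at once if the tape roll was moved by more than 20 mm (distance of tape_roll from where it was at the start of the episode above 0.02 m).
It fails at once if the vial was moved by more than 20 mm (distance of vial from where it was at the start of the episode above 0.02 m).
It fails at once if the vial was tipped over (angle between vial's own z axis and vertical above 0.5 rad).
It fails at once if the dish was moved by more than 20 mm (distance of dish from where it was at the start of the episode above 0.02 m).
It also fails if it takes over 54 s, if anything falls off the work surface, if the arm or the gripper's body presses on something with over 40 N, if the wrist force passes 120 N, or if a joint passes its speed limit or range.

## Robot

A 7-joint arm with a two-finger parallel gripper is mounted at the origin on the work surface. World frame = base frame: x ahead of the robot, y to its left, z up, the work surface at z = 0. Lengths are in m, angles in rad, forces in N, time in s.
With the tool pointing down it reaches from about 0.425 to 1.025 m from the base axis. Payload 9.4 kg.
Tool frame: the origin (TCP) lies on the front face of the gripper's body, between the roots of the fingers; the fingertips stand 73 mm ahead of it and the grasp point (between the pads) lies 54 mm ahead of it; z points along the fingers, y is the line along which they close (so a half turn about z gives the same grasp; the last joint's range is limited). The gripper opens to 85 mm and grips with 20 to 120 N. Pads are 22 mm wide; open, the fingers measure 114 mm over their backs; the gripper's body (76 mm by 85 mm) begins 54 mm behind the grasp point. The pads swing forward as they close: fully open they stand 13 mm farther back than shut.
Start: joints at [1.037, 0.599, -0.003, 1.599, 0.002, 0.943, -0.08], TCP at [0.32, -0.651, 0.304] pointing down, gripper open.
Joint ranges: [-2.57, 2.57], [-0.35, 1.97], [-1.29, 1.29], [0.11, 2.56], [-1.05, 4.19], [0.11, 1.86], [-2.63, 2.63]. Speed limits (rad/s): [2.22, 2.22, 3.01, 3.01, 3.14, 3.14, 3.14].

## Interface

Orientations are given as a unit quaternion [x, y, z, w].
In Python, from station import status, imaging, bot gives the robot as it stands. The module is installed in compiled form; this text tells all that it offers.
- The arm moves only by the tool apply_moves, never from a script. Its argument "targets" is one flat list of numbers, 5 for each row, row after row: the finger opening in mm, from 0 to 85.4, then the shift along the tool's x, y, z in units of 30 mm (1.0 is 30 mm), then the turn about the tool's z in units of 8 degrees (1.0 is 8 degrees). A call has 1 to 8 rows; each row is the pose to reach, as a shift and turn from the pose commanded when the call began, along the tool's axes at that moment; what a row does not reach only later rows make up. A row lasts 1/10 s, in which the tool goes at most 50 mm and 8.59 degrees, less where a joint would pass 70% of its speed; a pose out of reach is approached as far as the arm can. A call with a gripper value outside its range is refused whole. The fingers move at their own pace and stop on an object; "force" is the grip in N (left out, the last holds). Time passes only in rows, so rows that repeat a pose let the fingers close. It gives the time, the measured TCP pose, the force, the opening and the grip force at its end, in the units of the state.
- status.observe(): the state, without advancing time (a new reading comes with each control period).
- imaging.read_camera(name): name is "scene" or "top"; returns (picture, depth): 420x560x3 uint8, red, green, blue; 420x560 float32, m along the optical axis (not along the pixel's ray), 0 where there is no reading.
- imaging.camera_params(name): a dict with "mtx" (3x3 intrinsics, pixels), "pose" (4x4, takes a point from camera to world coordinates). Camera axes: x right, y down, z forward; pixel columns grow to the right and rows downward; lengths in m; the calibration is good to about 2 mm. A picture is of the moment at which its call begins. camera_params takes no time and is no camera call.
- bot.hand_in(): hands the job in; it is judged then, once.
The state is a dict: "time": time; "q": joint angles; "joint_velocities": joint speeds; "effort": joint torques, N m; "tcp_pos": TCP position; "tcp_rot": TCP orientation; "ft_force": force on the tool from outside, world axes, zero at the start; "torque": the same for the moment, N m; "width": finger opening in m; "finger_force": force on a finger pad.
Only numpy, scipy, OpenCV 4.12 (cv2) and the standard library are available. Lean on these libraries where they do the work, as an engineer would, in place of code of your own. Each camera call takes 0.05 s, during which the arm holds its last target. There are 200 camera calls.

## Working session

There is one attempt and no reset: what is moved stays moved. The work goes in short steps, Python scripts to look and compute and a tool call to move; the robot and the scene stay as the last step left them, time stands still between calls to the robot, and variables do not carry over. Pictures are saved under pics/ and viewed, at most 10 in all, crops included, and the job is handed in when it is done.

Besides the shell and the picture viewer there is one more tool, called as name(argument=value, ...) on one line, values as JSON. apply_moves: Moves the arm, as the interface text tells. Its arguments: {"type":"object","properties":{"targets":{"type":"array","items":{"type":"number"}},"force":{"type":"number"}},"required":["targets"]}

```bash
mkdir -p pics
cat > h.py <<'E'
import numpy as np,cv2
from station import status,imaging,bot
def cast(name,u,v,z):
    p=imaging.camera_params(name);K=np.array(p["mtx"]);T=np.array(p["pose"])
    d=T[:3,:3]@np.linalg.inv(K)@[u,v,1.];o=T[:3,3]
    return o+d*(z-o[2])/d[2]
def dpt(name,u,v,dep):
    p=imaging.camera_params(name);K=np.array(p["mtx"]);T=np.array(p["pose"])
    return T[:3,:3]@(np.linalg.inv(K)@[u,v,1.]*dep[int(v),int(u)])+T[:3,3]
E
python3 - <<'E'
from h import *
for n in("scene","top"):
    im,d=imaging.read_camera(n);np.savez("cam_"+n,im=im,d=d);cv2.imwrite(f"pics/{n}0.png",im[:,:,::-1])
    print(n,np.round(imaging.camera_params(n)["pose"],3).tolist(),np.round(imaging.camera_params(n)["mtx"],1).tolist())
s=status.observe();print({k:np.round(v,3).tolist() for k,v in s.items()})
E
```

```text
scene [[-0.864, 0.411, -0.29, 0.852], [0.503, 0.721, -0.476, 0.48], [0.013, -0.557, -0.83, 0.876], [0.0, 0.0, 0.0, 1.0]] [[498.8, 0.0, 280.7], [0.0, 498.8, 203.7], [0.0, 0.0, 1.0]]
top [[-0.025, -0.998, 0.051, 0.549], [-1.0, 0.026, 0.014, 0.027], [-0.015, -0.051, -0.999, 0.951], [0.0, 0.0, 0.0, 1.0]] [[464.5, 0.0, 273.8], [0.0, 464.5, 205.8], [0.0, 0.0, 1.0]]
{'time': 0.1, 'q': [1.037, 0.6, -0.003, 1.6, 0.002, 0.943, -0.08], 'joint_velocities': [0.002, -0.001, -0.001, -0.002, 0.001, -0.001, 0.0], 'effort': [0.006, -77.8, 1.571, -25.862, 0.013, 0.005, 0.0], 'tcp_pos': [0.32, -0.65, 0.303], 'tcp_rot': [0.974, 0.226, -0.0, -0.001], 'ft_force': [-0.366, 0.468, 0.601], 'torque': [-0.03, 0.02, -0.027], 'finger_force': 0.0, 'width': 0.086}
```

View pics/top0.png

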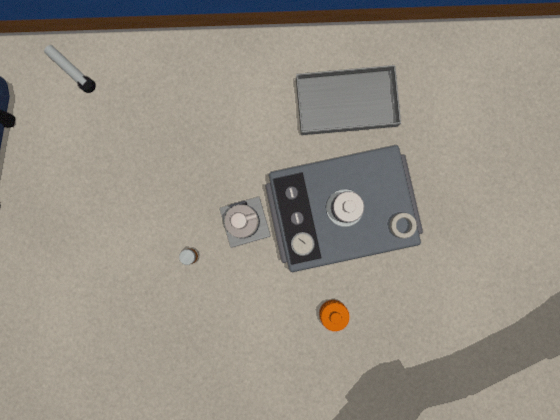

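View pics/scene0.png

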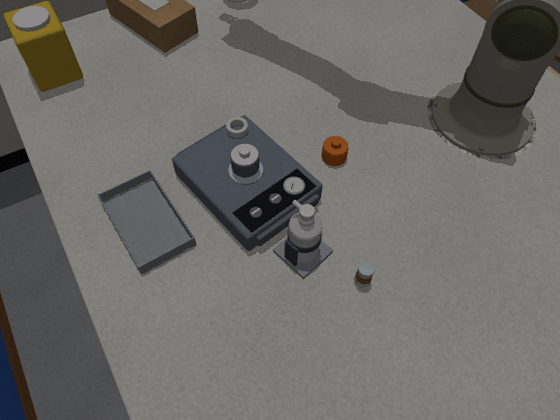

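Run:
```python
from h import *
t=np.load("cam_top.npz");s=np.load("cam_scene.npz")
a=cv2.resize(t["im"][170:260,210:370],(800,450),interpolation=cv2.INTER_CUBIC)
cv2.imwrite("pics/c1.png",a[:,:,::-1])
b=cv2.resize(s["im"][130:260,210:340],(600,600),interpolation=cv2.INTER_CUBIC)
cv2.imwrite("pics/c2.png",b[:,:,::-1])
P=lambda n,d,u,v:np.round(dpt(n,u,v,d),4)
print("stub",P("top",t["d"],349,207),cast("top",349,207,.122),"lid",P("top",t["d"],340,207))
print("nozzle",P("top",t["d"],239,221),cast("top",239,221,.152))
# console top height band / lid mask by depth
p=imaging.camera_params("top");K=np.array(p["mtx"]);T=np.array(p["pose"])
v,u=np.mgrid[0:420,0:560];d=t["d"]
W=(np.stack([(u-K[0,2])/K[0,0]*d,(v-K[1,2])/K[1,1]*d,d],-1)@T[:3,:3].T)+T[:3,3]
def blob(lo,hi,box):
    m=((W[...,2]>lo)&(W[...,2]<hi));mm=np.zeros_like(m);x0,x1,y0,y1=box;mm[y0:y1,x0:x1]=m[y0:y1,x0:x1]
    pts=np.argwhere(mm)[:,::-1].astype(np.float32)
    c,r=cv2.minEnclosingCircle(pts);z=np.median(W[mm][:,2]);print(lo,len(pts),c,r,z,cast("top",*c,z).round(4))
blob(.102,.114,(315,380,175,235)); blob(.116,.13,(315,380,175,235)); blob(.145,.16,(215,265,195,245))
blob(.05,.063,(320,375,180,235))
```

```text
stub [ 0.5861 -0.0962  0.1211] [ 0.58606288 -0.09606536  0.122     ] lid [ 0.5871 -0.0818  0.1088]
nozzle [0.5655 0.0981 0.151 ] [0.56548109 0.09801931 0.152     ]
0.102 649 (347.6220397949219, 206.34645080566406) 15.76819896697998 0.10918082206019042 [ 0.5879 -0.0955  0.1092]
0.116 115 (348.9375, 205.65625) 6.098015308380127 0.12128237446668944 [ 0.5885 -0.0961  0.1213]
0.145 247 (243.0, 218.5) 13.238302230834961 0.1506369252399925 [0.5696 0.0911 0.1506]
0.05 2180 (347.0, 207.0) 38.18386459350586 0.05566842763524671 [ 0.5891 -0.102   0.0557]
```

View pics/c1.png

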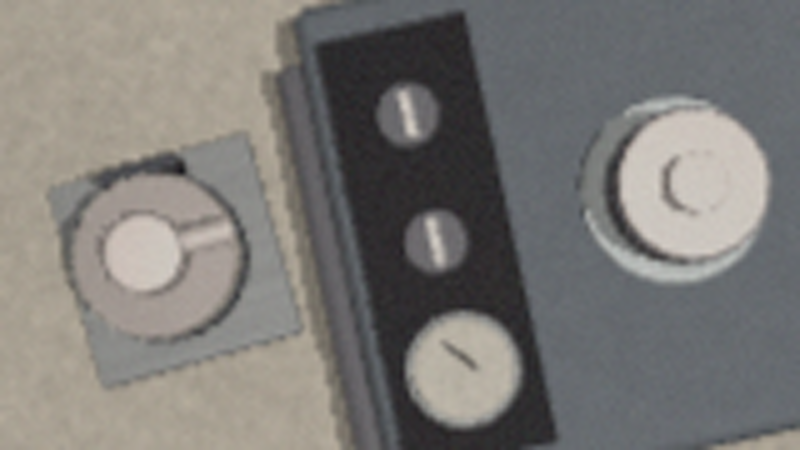

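View pics/c2.png

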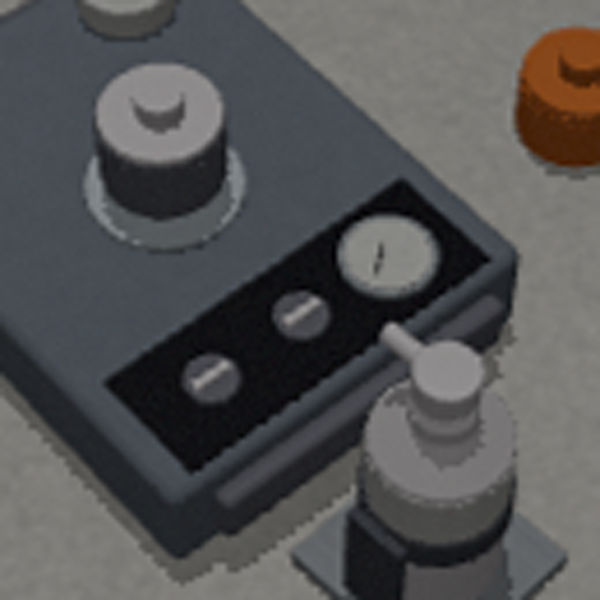

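c1/c2: the white-lid cell with the grey collar is at top (348,206) and scene (244,154). It stands on the pale port face. Possible confusions are the orange cap (top 335,316; wrong colour), the gauge (303,243) and the tape roll (403,225). The nozzle cap is at top (238.5,220) and scene (306.5,210). I choose the white-lid cell.

```bash
cat >> h.py <<'E'
from scipy.spatial.transform import Rotation as R
def go(x,y,z=None):
    s=status.observe();d=np.array([x,y,z if z else s["tcp_pos"][2]])-s["tcp_pos"]
    print("units",(R.from_quat(s["tcp_rot"]).inv().apply(d)/.03).round(3),"tcp",np.round(s["tcp_pos"],4),"q",np.round(s["q"],2),"F",np.round(s["ft_force"],2),"w",s["width"],s["time"])
E
python3 - <<'E'
from h import *
print("lid",cast("top",348.2,206.4,.11).round(4),cast("scene",244.3,154,.11).round(4))
print("noz",cast("top",238.4,220.1,.152).round(4),cast("scene",306.5,210,.152).round(4))
go(.566,.0985)
E
```

```text
lid [ 0.5877 -0.0964  0.11  ] [ 0.5872 -0.0968  0.11  ]
noz [0.5671 0.099  0.152 ] [0.5666 0.0989 0.152 ]
units [ 18.382 -18.78    0.024] tcp [ 0.3196 -0.6504  0.3031] q [ 1.04  0.6  -0.    1.6   0.    0.94 -0.08] F [-0.37  0.47  0.6 ] w 0.0857621158947574 0.1
```

apply_moves(targets=[0,18.4,-18.8,0,0,0,18.4,-18.8,0,0,0,18.4,-18.8,0,0,0,18.4,-18.8,0,0,0,18.4,-18.8,0,0,0,18.4,-18.8,0,0,0,18.4,-18.8,0,0,0,18.4,-18.8,0,0], force=40)

```text
time: 0.9
tcp_pos: [0.4449, -0.2687, 0.3038]
tcp_rot: [0.974, 0.226, -0.0, -0.0]
ft_force: [1.4, -0.7, 1.3]
width: 0.0002
finger_force: 0.0
```

```bash
python3 -c "
from h import *
go(.567,.099)"
```

```text
units [ 9.057 -9.208  0.   ] tcp [ 0.4449 -0.2687  0.3038] q [ 0.46  0.36 -0.04  2.06  0.02  0.72 -0.7 ] F [ 1.36 -0.65  1.29] w 0.0001647362697482896 0.9
```

apply_moves(targets=[0,9.06,-9.2,0,0,0,9.06,-9.2,0,0,0,9.06,-9.2,0,0,0,9.06,-9.2,0,0,0,9.06,-9.2,0,0,0,9.06,-9.2,0,0,0,9.06,-9.2,0,0,0,9.06,-9.2,0,0])

```text
time: 1.7
tcp_pos: [0.5674, 0.1005, 0.3037]
tcp_rot: [0.974, 0.228, 0.0, -0.0]
ft_force: [0.1, 0.1, 0.2]
width: 0.0002
finger_force: 0.0
```

```bash
python3 -c "
from h import *
go(.567,.099,.24)"
```

```text
units [-0.033  0.04   2.123] tcp [0.5674 0.1005 0.3037] q [-0.21  0.42 -0.09  1.94  0.05  0.78 -1.44] F [0.07 0.09 0.24] w 0.00020917120203419316 1.7
```

apply_moves(targets=[0,-0.03,0.04,1.2,0,0,-0.03,0.04,2.2,0,0,-0.03,0.04,2.4,0,0,-0.03,0.04,2.5,0,0,-0.03,0.04,2.6,0,0,-0.03,0.04,2.65,0])

```text
time: 2.3
tcp_pos: [0.5672, 0.0952, 0.2253]
tcp_rot: [0.974, 0.226, 0.001, 0.0]
ft_force: [0.3, 0.6, 0.6]
width: -0.0001
finger_force: 0.0
```

apply_moves(targets=[0,0.05,-0.1,0,0,0,0.05,-0.1,0.08,0,0,0.05,-0.1,0.15,0])

```text
time: 2.6
tcp_pos: [0.5672, 0.0992, 0.2206]
tcp_rot: [0.974, 0.227, 0.001, -0.0]
ft_force: [0.3, 0.8, 5.6]
width: -0.0001
finger_force: 2.8
```

apply_moves(targets=[0,0,0,0.1,0,0,0,0,0.17,0,0,0,0,0.22,0,0,0,0,0.22,0])

```text
time: 3.0
tcp_pos: [0.5673, 0.0993, 0.2172]
tcp_rot: [0.974, 0.226, 0.002, -0.0]
ft_force: [-10.3, -1.2, 43.6]
width: 0.0002
finger_force: 21.9
```

apply_moves(targets=[0,0,0,-0.1,0,0,0,0,-0.5,0,0,0,0,-1.0,0,0,0,0,-1.8,0,0,0,0,-1.8,0])

```text
time: 3.5
tcp_pos: [0.5677, 0.0989, 0.2698]
tcp_rot: [0.974, 0.226, 0.002, 0.0]
ft_force: [0.8, -0.2, 0.3]
width: 0.0003
finger_force: 0.0
```

Run:
```python
from h import *
t,d=imaging.read_camera("scene");cv2.imwrite("pics/s2.png",t[:,:,::-1])
go(.5875,-.0966,.27)
```

```text
units [-2.262  6.142 -0.05 ] tcp [0.5672 0.0987 0.2685] q [-0.21  0.46 -0.09  1.98  0.06  0.7  -1.45] F [ 0.14 -0.07 -0.68] w -0.00022197994072542158 3.55
```

View pics/s2.png

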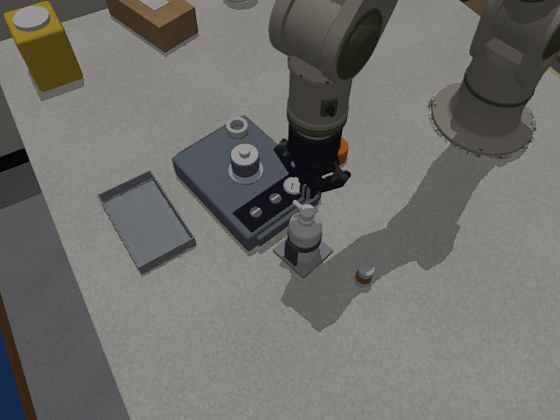

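apply_moves(targets=[85,-2.26,6.15,0,0,85,-2.26,6.15,0,0,85,-2.26,6.15,0,0,85,-2.26,6.15,0,0,85,-2.26,6.15,0,0,85,-2.26,6.15,0,0,85,-2.26,6.15,0,0])

```text
time: 4.25
tcp_pos: [0.587, -0.0954, 0.2666]
tcp_rot: [0.974, 0.227, -0.0, -0.001]
ft_force: [-0.4, 0.3, 0.5]
width: 0.0847
finger_force: 0.0
```

Run:
```python
from h import *
go(.5875,-.0966,.148)
```

```text
units [1.000e-03 4.800e-02 3.954e+00] tcp [ 0.587  -0.0954  0.2666] q [ 0.13  0.49 -0.09  1.94  0.06  0.72 -1.11] F [-0.43  0.31  0.5 ] w 0.0847170749712719 4.25
```

apply_moves(targets=[85,0,0.04,1.3,0,85,0,0.04,2.6,0,85,0,0.04,3.4,0,85,0,0.04,3.95,0,85,0,0.04,3.95,0,85,0,0.04,3.95,0])

```text
time: 4.85
tcp_pos: [0.5879, -0.0963, 0.1488]
tcp_rot: [0.974, 0.227, -0.0, -0.0]
ft_force: [0.5, 0.9, -0.1]
width: 0.0847
finger_force: 0.0
```

Run:
```python
from h import *
go(.5875,-.0966,.148)
```

```text
units [-0.016  0.003  0.028] tcp [ 0.5879 -0.0963  0.1488] q [ 0.11  0.65 -0.07  2.02  0.09  0.48 -1.13] F [ 0.48  0.87 -0.1 ] w 0.0847086266390496 4.85
```

Close with a moderate grip.

apply_moves(targets=[70,0,0,0,0,60,0,0,0,0,50,0,0,0,0,50,0,0,0,0,50,0,0,0,0,50,0,0,0,0], force=40)

```text
time: 5.45
tcp_pos: [0.5883, -0.0978, 0.1501]
tcp_rot: [0.974, 0.226, 0.001, 0.0]
ft_force: [-0.6, 0.1, 6.1]
width: 0.0555
finger_force: 41.0
```

apply_moves(targets=[50,0,0,0,-0.5,50,0,0,0,-1,50,0,0,0,-1,50,0,0,0,-1])

```text
time: 5.85
tcp_pos: [0.5885, -0.0978, 0.1502]
tcp_rot: [0.956, 0.294, 0.001, 0.0]
ft_force: [-0.3, 0.5, 5.9]
width: 0.0548
finger_force: 41.2
```

apply_moves(targets=[50,0,0,0,-0.5,50,0,0,0,-1,50,0,0,0,-1])

```text
time: 6.15
tcp_pos: [0.5886, -0.0979, 0.1501]
tcp_rot: [0.933, 0.361, 0.001, 0.001]
ft_force: [0.6, 0.6, 5.2]
width: 0.0552
finger_force: 41.3
```

apply_moves(targets=[50,0,0,0,-0.5,50,0,0,0,-1,50,0,0,0,-1])

```text
time: 6.45
tcp_pos: [0.5886, -0.0979, 0.1501]
tcp_rot: [0.905, 0.425, 0.001, 0.001]
ft_force: [0.8, 0.9, 6.0]
width: 0.0551
finger_force: 41.4
```

apply_moves(targets=[50,0,0,0,-0.5,50,0,0,0,-1,50,0,0,0,-1])

```text
time: 6.75
tcp_pos: [0.5886, -0.0979, 0.1501]
tcp_rot: [0.873, 0.487, 0.001, 0.001]
ft_force: [0.8, 1.2, 6.3]
width: 0.0551
finger_force: 41.5
```

apply_moves(targets=[50,0,0,0,-0.5,50,0,0,0,-1,50,0,0,0,-1])

```text
time: 7.05
tcp_pos: [0.5886, -0.098, 0.1499]
tcp_rot: [0.838, 0.546, 0.001, 0.001]
ft_force: [0.4, -0.4, 6.7]
width: 0.0554
finger_force: 41.9
```

apply_moves(targets=[50,0,0,0,-0.5,50,0,0,0,-1,50,0,0,0,-1])

```text
time: 7.35
tcp_pos: [0.5883, -0.098, 0.1494]
tcp_rot: [0.798, 0.603, 0.001, 0.0]
ft_force: [2.7, -0.0, 2.7]
width: 0.0553
finger_force: 41.7
```

apply_moves(targets=[50,0,0,0,-0.5,50,0,0,0,-1,50,0,0,0,-1])

```text
time: 7.65
tcp_pos: [0.5878, -0.0978, 0.149]
tcp_rot: [0.754, 0.656, 0.0, 0.0]
ft_force: [1.2, -0.7, 3.0]
width: 0.0554
finger_force: 41.8
```

apply_moves(targets=[50,0,0,0,0.5,50,0,0,0.05,0.5,50,0,0,0.1,0.5,50,0,0,0.1,0.5])

```text
time: 8.05
tcp_pos: [0.5877, -0.0978, 0.1456]
tcp_rot: [0.776, 0.631, -0.0, 0.0]
ft_force: [-0.1, -1.1, 4.4]
width: 0.055
finger_force: 41.9
```

Run:
```python
from h import *
go(.5875,-.0966,.138)
s=status.observe();print(s["torque"])
```

```text
units [ 0.039 -0.016  0.255] tcp [ 0.5877 -0.0978  0.1456] q [ 0.28  0.67 -0.31  2.01  0.4   0.52 -0.52] F [-0.06 -1.07  4.44] w 0.055030518683460754 8.05
[-0.13138762  0.03794349 -0.07604312]
```

apply_moves(targets=[50,0,0,0.07,0,50,0,0,0.14,0,50,0,0,0.18,0,50,0,0,0.18,0])

```text
time: 8.45
tcp_pos: [0.5877, -0.0979, 0.1404]
tcp_rot: [0.776, 0.63, -0.0, 0.0]
ft_force: [0.3, -1.0, 7.1]
width: 0.0552
finger_force: 42.1
```

apply_moves(targets=[50,0,0,0.04,0,50,0,0,0.08,0,50,0,0,0.1,0,50,0,0,0.1,0])

```text
time: 8.85
tcp_pos: [0.5877, -0.0979, 0.14]
tcp_rot: [0.776, 0.63, -0.0, 0.001]
ft_force: [-8.5, 0.9, 35.2]
width: 0.0555
finger_force: 45.1
```

apply_moves(targets=[50,0,0,-0.04,0,50,0,0,-0.04,0,50,0,0,-0.04,0,50,0,0,-0.04,0], force=50)

```text
time: 9.25
tcp_pos: [0.5877, -0.0979, 0.1401]
tcp_rot: [0.776, 0.63, -0.0, 0.001]
ft_force: [-4.5, 0.2, 23.0]
width: 0.0551
finger_force: 52.1
```

Run:
```python
from h import *
t,d=imaging.read_camera("scene");cv2.imwrite("pics/s3.png",cv2.resize(t[90:250,170:350],(720,640),interpolation=cv2.INTER_CUBIC)[:600,:,::-1])
go(.5875,-.0966)
```

```text
units [ 0.039 -0.016 -0.   ] tcp [ 0.5877 -0.0978  0.1401] q [ 0.27  0.68 -0.3   2.01  0.4   0.51 -0.53] F [-4.77 -1.08 22.51] w 0.055002111057157084 9.3
```

View pics/s3.png

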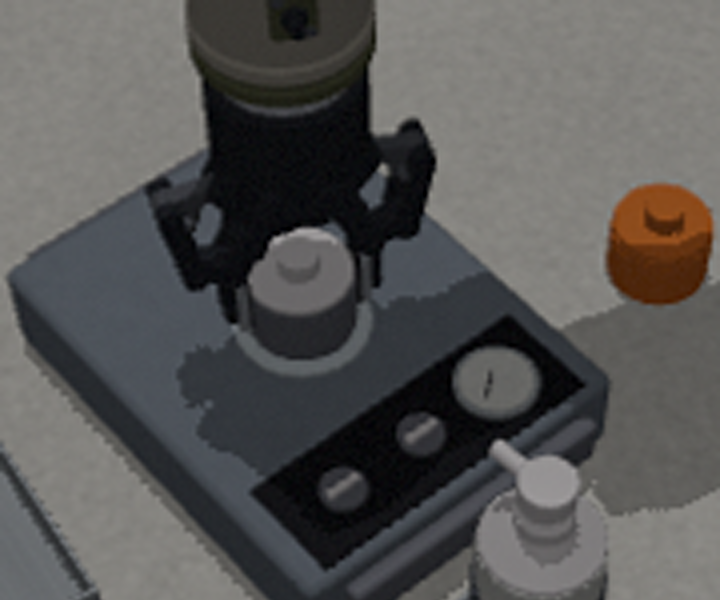

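The picture shows the cell gripped and seated on the pale face (crop 303,300), with the nozzle cap up (crop 548,480). Before handing in, I check the lid height, which should be 0.100.

Run:
```python
from h import *
t,d=imaging.read_camera("scene")
z=[dpt("scene",u,v,d)[2] for u in range(236,254) for v in range(163,167)]
print(np.round(np.percentile(z,[10,50,90]),4), dpt("scene",307,210,d).round(4))
m=np.median(z)
if .094<m<.1035: print(bot.hand_in())
```

```text
[0.0982 0.1002 0.1018] [0.5661 0.0995 0.1525]
the job is handed in; nothing more can be done
None
```

I pressed the nozzle cap right down and it came back up. The filter cell is keyed over the pins, pushed fully home and still held there; the job was handed in about 9 s into the 54 s limit.

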